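# Shunt the next sample block to the reader window

## Task

The reader has finished with the blue-capped sample block docked at its window. Slide that block back out through the middle of the cross-shaped track and into the one free station, pushing it on against the sprung contact pins until it clicks fully home; then slide the red-capped block through the middle to the window station and dock it fully home there in the same way. Each block has a handle on top. Work gently and by feel: never force a block in the track or ram it into another block. Leave the yellow-capped block docked where it is and disturb nothing around the reader.

Things in the scene. Friction and masses are not known exactly. Their poses are not given: they have to be found in the camera images.
- reader: Fixed bench reader: deck 248 x 248 mm with a 72 mm wide cross-shaped track, window head (72 mm high) behind it. Origin at worktop height in the middle of the cross; +x to the window, +y left. An end of the cross is a station; middle always free. Track floor 8 mm up, cover plate top 18 mm up; it overlaps the blocks' feet, so they only slide (1 mm play each side, 1.5 mm upward).
- window_station (a point): Point on the track floor at the middle of the window station (reader x = 72, y = 0 mm). Axes as the reader's. All stations alike: catches in the side walls resist (5 to 12 N) with the block 32 to 24 mm short; pins in the end wall push back (8 to 13 N) over the last 6 mm; 1 to 3 mm before the hard stop the catches click and hold; let go sooner, it springs back. 16 N at the stop is plenty.
- left_station (a point): Point on the track floor at the middle of the left station (reader x = 0, y = 72 mm). Axes as the reader's.
- right_station (a point): Point on the track floor at the middle of the right station (reader x = 0, y = -72 mm). Axes as the reader's.
- front_station (a point): Point on the track floor at the middle of the front (robot-side) station (reader x = -72, y = 0 mm). Axes as the reader's. Of left, right and front one has the red block, one the yellow block, one is free: it differs each time.
- blue_block_mid (a point): Middle (30 mm above its foot, 38 mm above the worktop) of the blue-capped block, starting docked at the window. Foot 70 x 70 mm; 0.22 to 0.45 kg. Stirrup handle: bar 48 mm along the block's x, 12 mm wide in y, 14 mm high, its centre 26 mm above this point; tube caps reach 1 mm above this point. Axes as the reader's. Docked: 72 mm from the reader's origin; 3 to 12 N pull it off.
- red_block_mid (a point): Middle of the red-capped block, same make and measures as the blue one, starting docked in the left, right or front station.
- yellow_block_mid (a point): Middle of the yellow-capped block, same make, docked in another of the left, right and front stations; it stays there.
- dish: Closed petri dish, 60 mm across, 16 mm high, lying to the right of the reader; origin at the middle of its underside. Leave alone.
- forceps: Steel forceps, 126 mm long, 9 mm high, lying to the left of the reader; origin at the middle of the underside. Leave alone.
- tape_roll: Roll of label tape, 97 mm across, 25 mm high, lying farther to the right; origin at the middle of its underside. Leave alone.

How it is judged:
By the outcome, as a careful person would: the job done as asked, in the order asked, and still so for the second after the job is handed in, with the robot touching nothing.
It also fails if it takes over 70 s, if anything falls off the work surface, if the arm or the gripper's body presses on something with over 40 N, if the wrist force passes 120 N, or if a joint passes its speed limit or range.

## Robot

A 7-joint arm with a two-finger parallel gripper is mounted at the origin on a cart in front of the work surface, level with it; the furniture and walls round the work are solid. World frame = base frame: x ahead of the robot, y to its left, z up, the work surface at z = 0. Lengths are in mm, angles in rad, forces in N, time in s.
With the tool pointing down it reaches from about 350 to 900 mm from the base axis. Payload 8.1 kg.
Tool frame: the origin (TCP) lies on the centre line of the jaws, within the pads' length; the fingertips stand 14 mm ahead of it and the grasp point (between the pads) lies 5 mm behind it; z points along the fingers, y is the line along which they close (so a half turn about z gives the same grasp; the last joint's range is limited). The gripper opens to 85 mm and grips with 20 to 120 N. Pads are 22 mm wide; open, the fingers measure 114 mm over their backs; the gripper's body (76 mm by 85 mm) begins 54 mm behind the grasp point. The pads swing forward as they close: fully open they stand 13 mm farther back than shut.
Start: joints at [1.171, 0.434, 0.025, 1.573, -0.012, 1.134, -0.075], TCP at [182.765, -597.694, 245.323] pointing down, gripper open.
Joint ranges: [-2.62, 2.62], [-0.44, 2.09], [-1.27, 1.32], [0.08, 2.57], [-1.32, 4.46], [0.12, 2], [-2.74, 2.74]. Speed limits (rad/s): [2.22, 2.22, 3.01, 3.01, 3.14, 3.14, 3.14].

## Interface

Orientations are given as a unit quaternion [x, y, z, w].
In Python, from plant import r gives the robot as it stands.
- The arm moves only by the tool drive_tool, never from a script. Its argument "increments" is a list of rows, each an object of numbers: "tx", "ty", "tz": the shift along the tool's x, y, z in cm; "ax", "ay", "az": the turn, a rotation vector about the tool's x, y, z in rad; "fingers": the opening, from 0 (shut) to 1 (fully open). A call has 1 to 8 rows; each row shifts and turns the commanded pose from where the row before left it, along the tool's axes as they then stand; what a row does not reach is not made up. A row lasts 1/8 s, in which the tool goes at most 62.5 mm and 10.7 degrees, less where a joint would pass 70% of its speed; a pose out of reach is approached as far as the arm can. A call is refused whole if a number of a shift passes 6.25 or a number of a turn 0.188, either way. A call with a gripper value outside its range is refused whole. The fingers move at their own pace and stop on an object; "squeeze" is the grip in N (left out, the last holds). Time passes only in rows, so rows that do not move let the fingers close. It gives the time, the measured TCP pose, the force, the opening and the grip force at its end, in the units of the state.
- r.state(): the state, without advancing time (a new reading comes with each control period).
- r.snapshot(name): name is "scene" or "top"; returns a dict with "pixels" (480x640x3 uint8, red, green, blue), "range_z" (480x640 float32, mm along the optical axis (not along the pixel's ray), 0 where there is no reading), "fovy" (degrees; the focal length in pixels is half the picture's height over the tangent of half this angle, whatever the lens; pixels are square), "cx", "cy" (the principal point, pixels), "extrinsics" (4x4, takes a point from camera to world coordinates). Camera axes: x right, y up, looking along -z (the intrinsics and any distortion apply to the point x, -y, -z); pixel columns grow to the right and rows downward; lengths in mm; the calibration is good to about 2 mm. A picture is of the moment at which its call begins.
- r.job_done(): hands the job in; it is judged then, once.
Trained networks look in the newest picture that a camera, given by its name, has taken for a name from the list of things; names that differ only in an ending like _2 or _b are one class to them, and where a whole thing is asked for, a point or a joint stands for the part that bears it (a point fixed in the world has none). Each returns a list of dicts, best first, with "conf" (0 to 1); they miss things now and then, are a little off and sometimes report something else, mostly with a low value. They report only what shows in the picture. A call takes as long as a camera call.
- r.find_in(camera, thing): "box" ([centre column, centre row, width, height] in pixels, round what is visible of it).
The state is a dict: "time": time; "joint_pos": joint angles; "joint_velocities": joint speeds; "effort": joint torques, N m; "eef_pos": TCP position; "orientation": TCP orientation; "ft_force": force on the tool from outside, world axes, zero at the start; "wrist_torque": the same for the moment, N m; "opening": opening from 0.0 (shut) to 1.0 (fully open); "grasp_force": force on a finger pad.
Only numpy, scipy, OpenCV 4.12 (cv2) and the standard library are available. Lean on these libraries where they do the work, as an engineer would, in place of code of your own. Each camera call takes 0.05 s, during which the arm holds its last target. There are 200 camera calls.

## Working session

There is one attempt and no reset: what is moved stays moved. The work goes in short steps, Python scripts to look and compute and a tool call to move; the robot and the scene stay as the last step left them, time stands still between calls to the robot, and variables do not carry over. Pictures are saved under pics/ and viewed, at most 10 in all, crops included, and the job is handed in when it is done.

Besides the shell and the picture viewer there is one more tool, called as name([rows], argument=value, ...), one row to a line, values as JSON. drive_tool: Moves the arm, as the interface text tells. Its arguments: {"type":"object","properties":{"increments":{"type":"array"},"squeeze":{"type":"number"}},"required":["increments"]}

```bash
mkdir -p pics; ls; cat > h.py <<'E'
import numpy as np, cv2
from plant import r
from scipy.spatial.transform import Rotation as R
def snap(c,name=None):
    s=r.snapshot(c)
    if name: cv2.imwrite(f'pics/{name}.png',s['pixels'][:,:,::-1])
    return s
def cloud(s):
    f=240/np.tan(np.radians(s['fovy'])/2)
    v,u=np.mgrid[0:480,0:640]; z=s['range_z']
    P=np.stack([(u-s['cx'])/f*z,-(v-s['cy'])/f*z,-z],-1)
    E=s['extrinsics']; W=P@E[:3,:3].T+E[:3,3]; W[z==0]=np.nan
    return W
E
python3 - <<'E'
from h import *
s=r.state(); print({k:np.round(v,3).tolist() for k,v in s.items()})
for c in('top','scene'):
    q=snap(c,c+'1'); print(c,{k:(np.round(v,3).tolist()) for k,v in q.items() if k not in('pixels','range_z')})
    W=cloud(q); np.save(c+'.npy',W)
    for t in ('reader','blue_block_mid','red_block_mid','yellow_block_mid'):
        for d in r.find_in(c,t)[:2]:
            u,v=int(d['box'][0]),int(d['box'][1]); print(t,round(d['conf'],2),np.round(d['box']),np.round(W[v,u]))
E
```

```text
pics
{'time': 0.0, 'joint_pos': [1.171, 0.435, 0.025, 1.574, -0.012, 1.134, -0.075], 'joint_velocities': [-0.001, -0.002, 0.002, -0.002, -0.001, 0.002, 0.001], 'effort': [0.002, -67.047, 1.026, -31.622, 0.016, 0.012, -0.0], 'eef_pos': [182.606, -597.204, 244.536], 'orientation': [0.989, 0.148, -0.0, -0.001], 'ft_force': [0.187, 0.021, 0.416], 'wrist_torque': [-0.012, 0.026, 0.046], 'grasp_force': 0.0, 'opening': 1.003}
top {'fovy': 49.186, 'cx': 312.194, 'cy': 238.749, 'extrinsics': [[-0.014, 0.999, -0.042, 456.889], [-1.0, -0.013, 0.018, 14.374], [0.017, 0.042, 0.999, 1110.052], [0.0, 0.0, 0.0, 1.0]]}
reader 0.82 [292. 203. 116. 152.] [579.  39.   9.]
blue_block_mid 0.62 [294. 188.  31.  30.] [604.  33.  70.]
red_block_mid 0.62 [326. 219.  33.  29.] [539. -30.  72.]
yellow_block_mid 0.81 [260. 219.  33.  27.] [546. 102.  32.]
scene {'fovy': 44.086, 'cx': 324.07, 'cy': 238.402, 'extrinsics': [[-0.742, 0.506, -0.441, -123.773], [-0.671, -0.552, 0.495, 755.154], [0.007, 0.663, 0.749, 1135.96], [0.0, 0.0, 0.0, 1.0]]}
reader 0.57 [316. 239. 138. 123.] [556.  26.   7.]
blue_block_mid 0.78 [296. 226.  33.  33.] [605.  44.  34.]
blue_block_mid 0.63 [316. 239. 139. 112.] [553.  26.   9.]
red_block_mid 0.56 [332. 223.  36.  33.] [541. -21.  40.]
yellow_block_mid 0.79 [298. 256.  32.  31.] [533. 116.  38.]
```

```bash
python3 - <<'E'
import cv2
a=cv2.imread('pics/top1.png')[110:310,190:450]; cv2.imwrite('pics/top1c.png',cv2.resize(a,None,fx=3,fy=3,interpolation=cv2.INTER_CUBIC))
E
```

```text
(no output)
```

View pics/top1c.png

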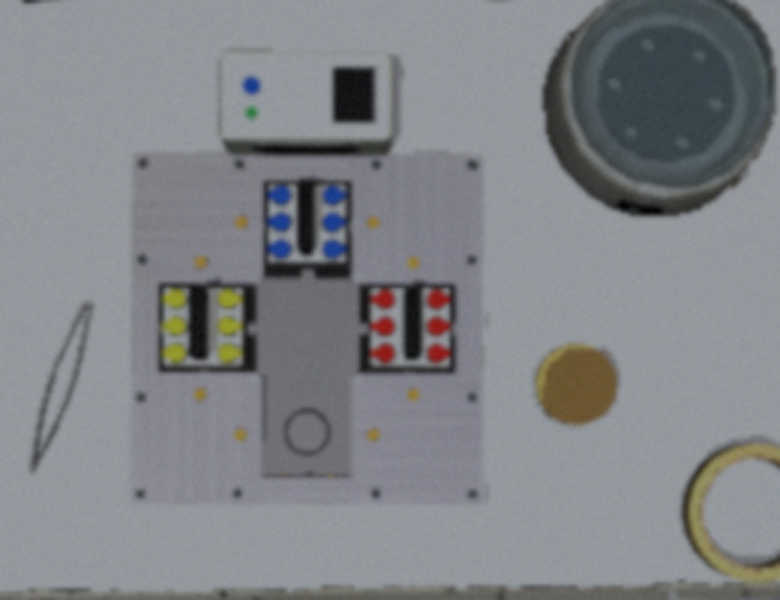

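```bash
python3 - <<'E'
from h import *
top=cv2.imread('pics/top1.png')
for c,boxes in (('top',{'b':(294,188),'r':(326,219),'y':(260,219)}),('scene',{'b':(296,226),'r':(332,223),'y':(298,256)})):
    W=np.load(c+'.npy')
    for k,(u,v) in boxes.items():
        Q=W[v-22:v+22,u-22:u+22].reshape(-1,3); Q=Q[(Q[:,2]>58)&(Q[:,2]<85)]
        if k=='b': Q=Q[Q[:,0]<632]
        rc=cv2.minAreaRect(Q[:,:2].astype(np.float32)); print(c,k,len(Q),np.median(Q,0).round(1),np.round(rc[0],1),np.round(rc[1],1),round(rc[2],1))
# screws from top colour picture, on plane z=18
s=snap('top'); f=240/np.tan(np.radians(s['fovy'])/2); E=s['extrinsics']
W=np.load('top.npy')
g=cv2.GaussianBlur(cv2.cvtColor(s['pixels'],cv2.COLOR_RGB2GRAY),(3,3),0).astype(float)
P=[]
for a,b in ((143,162),(473,164),(473,494),(140,494),(143,260),(471,260),(471,397),(140,397),(238,493),(376,493)):
    u0,v0=round(190+a/3),round(110+b/3); w=g[v0-3:v0+4,u0-3:u0+4]; w=np.clip(np.median(w)-8-w,0,None)
    vv,uu=np.mgrid[v0-3:v0+4,u0-3:u0+4]; u=(w*uu).sum()/w.sum(); v=(w*vv).sum()/w.sum()
    d=E[:3,:3]@np.array([(u-s['cx'])/f,-(v-s['cy'])/f,-1]); p=E[:3,3]+d*(18-E[2,3])/d[2]; P.append(p[:2])
P=np.array(P); print(P.round(1).tolist()); c=P[:4].mean(0); print('centre',c)
def ang(p,q,o): d=q-p; return np.degrees(np.arctan2(d[1],d[0]))-o
print('yaw',ang(P[3],P[0],0),ang(P[2],P[1],0),ang(P[1],P[0],90),ang(P[2],P[3],90), ang(P[7],P[4],0),ang(P[6],P[5],0),ang(P[9],P[8],90))
print('deck z',np.nanmedian(W[165:170,270:280,2]),'table',np.nanmedian(W[290:300,250:350,2]))
E
```

```text
top b 121 [612.   35.   71.2] [612.1  35.8] [10.1 39.7] 89.3
top r 145 [543.4 -34.4  71.4] [543.8 -35. ] [10.3 47.9] 89.1
top y 164 [545.7 106.9  71.3] [546.4 107.4] [11.9 46.2] 89.2
scene b 175 [568.1 102.7  68.6] [578.6  75.2] [ 36.2 129. ] 43.6
scene r 102 [542.9 -31.2  68.6] [544.5 -32.3] [16.3 48.5] 87.2
scene y 113 [543.6 111.7  68.4] [546.1 110.1] [15.5 50. ] 88.9
[[661.5, 149.9], [657.7, -80.0], [427.8, -76.3], [431.4, 153.5], [594.0, 150.9], [590.9, -78.3], [495.2, -77.0], [498.0, 152.5], [430.7, 86.6], [429.5, -9.2]]
centre [544.59950381  36.77523036]
yaw -0.9099982982034494 -0.929587906798114 -0.9518474493484916 -0.881359970123853 -0.9503684385702476 -0.7708899046021837 -0.7102345597446345
deck z 18.205656215707677 table 0.24732919304142342
```

```bash
python3 - <<'E'
from h import *
for c in('top','scene'):
    W=np.load(c+'.npy').reshape(-1,3); a=np.array([182,-597]);b=np.array([617,35]);d=(b-a)/np.linalg.norm(b-a)
    q=W[:,:2]-a; t=q@d; n=abs(q@np.array([-d[1],d[0]])); m=(n<130)&(t>150)&(t<900); print(c,np.nanmax(W[m,2]),np.nanpercentile(W[m,2],99))
E
```

```text
top 79.76478777379998 74.67134061274551
scene 82.37689233935089 73.04194691526321
```

drive_tool([
  {"az": 0.1565,"fingers": 0.5},
  {"az": 0.1565},
], squeeze=20)

```text
schema error: expected keys tx, ty, tz, ax, ay, az, fingers
```

drive_tool([
  {"tx": 0,"ty": 0,"tz": 0,"ax": 0,"ay": 0,"az": 0.1565,"fingers": 0.5},
  {"tx": 0,"ty": 0,"tz": 0,"ax": 0,"ay": 0,"az": 0.1565,"fingers": 0.5},
  {"tx": 3.2,"ty": -4.8,"tz": 0,"ax": 0,"ay": 0,"az": 0,"fingers": 0.5},
  {"tx": 3.2,"ty": -4.8,"tz": 0,"ax": 0,"ay": 0,"az": 0,"fingers": 0.5},
  {"tx": 3.2,"ty": -4.8,"tz": 0,"ax": 0,"ay": 0,"az": 0,"fingers": 0.5},
  {"tx": 3.2,"ty": -4.8,"tz": 0,"ax": 0,"ay": 0,"az": 0,"fingers": 0.5},
  {"tx": 3.2,"ty": -4.8,"tz": 0,"ax": 0,"ay": 0,"az": 0,"fingers": 0.5},
  {"tx": 3.2,"ty": -4.8,"tz": 0,"ax": 0,"ay": 0,"az": 0,"fingers": 0.5},
], squeeze=20)

```text
time: 1.55
eef_pos: [380.4, -311.3, 245.7]
orientation: [1.0, -0.008, 0.0, 0.0]
ft_force: [1.0, 1.0, 0.7]
opening: 0.499
grasp_force: 0.0
```

drive_tool([
  {"tx": 3.3,"ty": -5.0,"tz": 0,"ax": 0,"ay": 0,"az": 0,"fingers": 0.5},
  {"tx": 3.3,"ty": -5.0,"tz": 0,"ax": 0,"ay": 0,"az": 0,"fingers": 0.5},
  {"tx": 3.3,"ty": -5.0,"tz": 0,"ax": 0,"ay": 0,"az": 0,"fingers": 0.5},
  {"tx": 3.3,"ty": -5.0,"tz": 0,"ax": 0,"ay": 0,"az": 0,"fingers": 0.5},
  {"tx": 3.3,"ty": -5.0,"tz": 1,"ax": 0,"ay": 0,"az": 0,"fingers": 0.5},
  {"tx": 3.3,"ty": -5.0,"tz": 2,"ax": 0,"ay": 0,"az": 0,"fingers": 0.5},
  {"tx": 3.3,"ty": -5.0,"tz": 2,"ax": 0,"ay": 0,"az": 0,"fingers": 0.5},
  {"tx": 0,"ty": 0,"tz": 4,"ax": 0,"ay": 0,"az": 0,"fingers": 0.5},
], squeeze=20)

```text
time: 2.55
eef_pos: [618.3, 38.9, 156.1]
orientation: [1.0, -0.005, 0.002, -0.002]
ft_force: [-0.7, -0.5, -1.1]
opening: 0.5
grasp_force: 0.0
```

drive_tool([
  {"tx": -0.15,"ty": 0.33,"tz": 4.5,"ax": 0,"ay": 0,"az": 0,"fingers": 0.5},
  {"tx": 0,"ty": 0,"tz": 3.5,"ax": 0,"ay": 0,"az": 0,"fingers": 0.5},
  {"tx": 0,"ty": 0,"tz": 1.0,"ax": 0,"ay": 0,"az": 0,"fingers": 0.5},
  {"tx": 0,"ty": 0,"tz": 0,"ax": 0,"ay": 0,"az": 0,"fingers": 0.5},
], squeeze=20)

```text
time: 3.05
eef_pos: [614.0, 29.1, 66.0]
orientation: [1.0, -0.008, -0.0, 0.0]
ft_force: [0.1, -0.1, 0.1]
opening: 0.502
grasp_force: 0.0
```

```bash
python3 - <<'E'
from h import *
s=r.state(); print({k:np.round(s[k],4).tolist() for k in('time','eef_pos','orientation','ft_force','wrist_torque')})
q=snap('scene','s2'); cv2.imwrite('pics/s2c.png',cv2.resize(q['pixels'][130:330,220:460,::-1],None,fx=3,fy=3,interpolation=cv2.INTER_CUBIC))
E
```

```text
{'time': 3.05, 'eef_pos': [614.0083, 29.0736, 65.9685], 'orientation': [1.0, -0.0081, -0.0001, 0.0], 'ft_force': [0.0619, -0.0616, 0.108], 'wrist_torque': [0.0159, 0.0037, -0.0139]}
```

View pics/s2c.png

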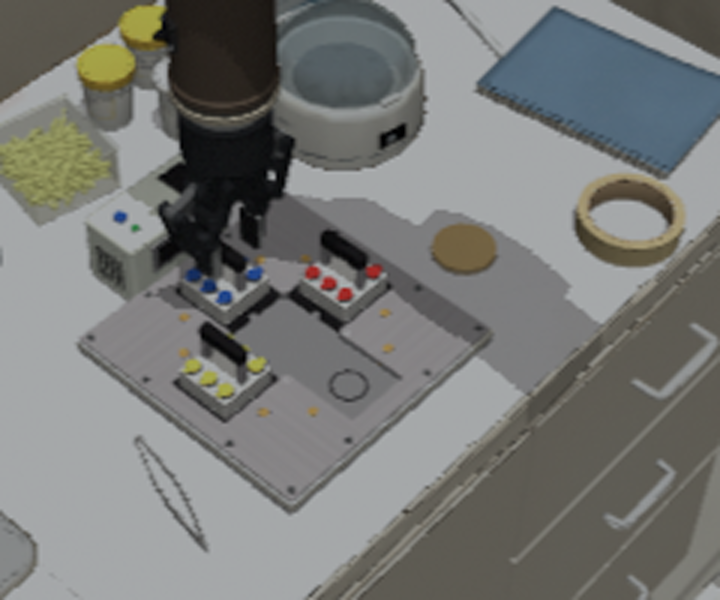

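drive_tool([
  {"tx": 0.25,"ty": -0.65,"tz": 0.5,"ax": 0,"ay": 0,"az": 0,"fingers": 0.5},
  {"tx": 0,"ty": 0,"tz": 0,"ax": 0,"ay": 0,"az": 0,"fingers": 0.3},
  {"tx": 0,"ty": 0,"tz": 0,"ax": 0,"ay": 0,"az": 0,"fingers": 0.22},
], squeeze=20)

```text
time: 3.48
eef_pos: [616.7, 35.7, 61.2]
orientation: [1.0, -0.008, 0.0, 0.0]
ft_force: [-0.2, 0.1, -0.4]
opening: 0.22
grasp_force: 0.0
```

drive_tool([
  {"tx": 0,"ty": 0,"tz": 0,"ax": 0,"ay": 0,"az": 0,"fingers": 0.0},
  {"tx": 0,"ty": 0,"tz": 0,"ax": 0,"ay": 0,"az": 0,"fingers": 0},
], squeeze=20)

```text
time: 3.72
eef_pos: [616.6, 35.4, 61.1]
orientation: [1.0, -0.008, 0.0, 0.0]
ft_force: [-1.9, 0.1, 4.5]
opening: 0.138
grasp_force: 23.5
```

drive_tool([
  {"tx": 0,"ty": 0,"tz": 0,"ax": 0,"ay": 0,"az": 0,"fingers": 0},
  {"tx": -0.2,"ty": 0,"tz": 0,"ax": 0,"ay": 0,"az": 0,"fingers": 0.0},
  {"tx": -0.3,"ty": 0,"tz": 0,"ax": 0,"ay": 0,"az": 0,"fingers": 0},
  {"tx": -0.5,"ty": 0,"tz": 0,"ax": 0,"ay": 0,"az": 0,"fingers": 0},
], squeeze=50)

```text
time: 4.22
eef_pos: [607.4, 35.6, 61.2]
orientation: [1.0, -0.008, 0.001, -0.0]
ft_force: [3.0, -0.6, 3.1]
opening: 0.134
grasp_force: 49.7
```

drive_tool([
  {"tx": -0.7,"ty": 0,"tz": 0,"ax": 0,"ay": 0,"az": 0,"fingers": 0},
  {"tx": -0.7,"ty": 0,"tz": 0,"ax": 0,"ay": 0,"az": 0,"fingers": 0.0},
  {"tx": -0.7,"ty": 0,"tz": 0,"ax": 0,"ay": 0,"az": 0,"fingers": 0},
  {"tx": -0.7,"ty": 0,"tz": 0,"ax": 0,"ay": 0,"az": 0,"fingers": 0},
], squeeze=50)

```text
time: 4.72
eef_pos: [578.1, 36.2, 61.1]
orientation: [1.0, -0.008, 0.0, -0.0]
ft_force: [1.9, -0.9, 6.8]
opening: 0.131
grasp_force: 50.0
```

drive_tool([
  {"tx": -0.8,"ty": 0,"tz": 0,"ax": 0,"ay": 0,"az": 0,"fingers": 0},
  {"tx": -0.8,"ty": 0,"tz": 0,"ax": 0,"ay": 0,"az": 0,"fingers": 0.0},
  {"tx": -0.8,"ty": 0,"tz": 0,"ax": 0,"ay": 0,"az": 0,"fingers": 0},
  {"tx": -0.8,"ty": 0,"tz": 0,"ax": 0,"ay": 0,"az": 0,"fingers": 0},
], squeeze=50)

```text
time: 5.22
eef_pos: [546.1, 36.8, 61.1]
orientation: [1.0, -0.008, 0.0, -0.0]
ft_force: [2.3, 0.4, 6.6]
opening: 0.13
grasp_force: 50.0
```

drive_tool([
  {"tx": -0.8,"ty": 0,"tz": -0.05,"ax": 0,"ay": 0,"az": 0,"fingers": 0},
  {"tx": -0.8,"ty": 0,"tz": 0,"ax": 0,"ay": 0,"az": 0,"fingers": 0.0},
  {"tx": -0.8,"ty": 0,"tz": 0,"ax": 0,"ay": 0,"az": 0,"fingers": 0},
  {"tx": -0.8,"ty": 0,"tz": 0,"ax": 0,"ay": 0,"az": 0,"fingers": 0},
], squeeze=50)

```text
time: 5.72
eef_pos: [513.7, 37.1, 61.1]
orientation: [1.0, -0.008, -0.0, 0.0]
ft_force: [0.8, -0.3, 2.5]
opening: 0.13
grasp_force: 49.4
```

drive_tool([
  {"tx": -0.5,"ty": 0,"tz": 0,"ax": 0,"ay": 0,"az": 0,"fingers": 0},
  {"tx": -0.5,"ty": 0,"tz": 0,"ax": 0,"ay": 0,"az": 0,"fingers": 0.0},
  {"tx": -0.4,"ty": 0,"tz": 0,"ax": 0,"ay": 0,"az": 0,"fingers": 0},
], squeeze=50)

```text
time: 6.1
eef_pos: [502.1, 37.1, 61.6]
orientation: [1.0, -0.008, 0.002, -0.0]
ft_force: [8.9, 0.3, -0.7]
opening: 0.128
grasp_force: 48.9
```

drive_tool([
  {"tx": -0.5,"ty": 0,"tz": 0,"ax": 0,"ay": 0,"az": 0,"fingers": 0},
  {"tx": -0.5,"ty": 0,"tz": 0,"ax": 0,"ay": 0,"az": 0,"fingers": 0.0},
  {"tx": -0.4,"ty": 0,"tz": 0,"ax": 0,"ay": 0,"az": 0,"fingers": 0},
], squeeze=50)

```text
time: 6.48
eef_pos: [486.0, 37.5, 61.1]
orientation: [1.0, -0.008, -0.0, 0.0]
ft_force: [3.1, -0.2, -0.7]
opening: 0.133
grasp_force: 49.3
```

drive_tool([
  {"tx": -0.35,"ty": 0,"tz": 0,"ax": 0,"ay": 0,"az": 0,"fingers": 0},
  {"tx": -0.35,"ty": 0,"tz": 0,"ax": 0,"ay": 0,"az": 0,"fingers": 0.0},
  {"tx": 0,"ty": 0,"tz": 0,"ax": 0,"ay": 0,"az": 0,"fingers": 0},
], squeeze=50)

```text
time: 6.85
eef_pos: [478.4, 37.7, 61.1]
orientation: [1.0, -0.008, -0.001, 0.0]
ft_force: [-2.5, -0.6, 2.9]
opening: 0.132
grasp_force: 49.7
```

drive_tool([
  {"tx": -0.2,"ty": 0,"tz": 0,"ax": 0,"ay": 0,"az": 0,"fingers": 0},
  {"tx": -0.15,"ty": 0,"tz": 0,"ax": 0,"ay": 0,"az": 0,"fingers": 0.0},
], squeeze=50)

```text
time: 7.1
eef_pos: [477.4, 37.8, 61.5]
orientation: [1.0, -0.008, 0.001, -0.0]
ft_force: [7.1, -1.6, -2.2]
opening: 0.128
grasp_force: 49.0
```

drive_tool([
  {"tx": -0.1,"ty": 0,"tz": 0,"ax": 0,"ay": 0,"az": 0,"fingers": 0},
  {"tx": 0,"ty": 0,"tz": 0,"ax": 0,"ay": 0,"az": 0,"fingers": 0.0},
], squeeze=50)

```text
time: 7.35
eef_pos: [477.1, 37.8, 61.7]
orientation: [1.0, -0.008, 0.002, -0.0]
ft_force: [6.5, -1.6, -2.9]
opening: 0.129
grasp_force: 48.8
```

drive_tool([
  {"tx": -0.1,"ty": 0,"tz": 0,"ax": 0,"ay": 0,"az": 0,"fingers": 0},
  {"tx": 0,"ty": 0,"tz": 0,"ax": 0,"ay": 0,"az": 0,"fingers": 0.0},
], squeeze=50)

```text
time: 7.6
eef_pos: [476.6, 37.9, 61.8]
orientation: [1.0, -0.008, 0.002, -0.0]
ft_force: [8.0, -2.6, -2.6]
opening: 0.131
grasp_force: 48.9
```

drive_tool([
  {"tx": -0.1,"ty": 0,"tz": 0,"ax": 0,"ay": 0,"az": 0,"fingers": 0},
  {"tx": 0,"ty": 0,"tz": 0,"ax": 0,"ay": 0,"az": 0,"fingers": 0.0},
], squeeze=50)

```text
time: 7.85
eef_pos: [475.7, 37.9, 61.8]
orientation: [1.0, -0.008, 0.002, -0.0]
ft_force: [8.0, -2.5, -3.7]
opening: 0.13
grasp_force: 48.8
```

drive_tool([
  {"tx": -0.1,"ty": 0.03,"tz": 0,"ax": 0,"ay": 0,"az": 0,"fingers": 0},
  {"tx": 0,"ty": 0,"tz": 0,"ax": 0,"ay": 0,"az": 0,"fingers": 0.0},
], squeeze=50)

```text
time: 8.1
eef_pos: [474.8, 37.8, 61.9]
orientation: [1.0, -0.008, 0.003, -0.001]
ft_force: [8.5, -1.6, -3.8]
opening: 0.13
grasp_force: 48.7
```

drive_tool([
  {"tx": -0.1,"ty": 0,"tz": 0.03,"ax": 0,"ay": 0,"az": 0,"fingers": 0},
  {"tx": 0,"ty": 0,"tz": 0,"ax": 0,"ay": 0,"az": 0,"fingers": 0.0},
], squeeze=50)

```text
time: 8.35
eef_pos: [474.2, 37.8, 61.8]
orientation: [1.0, -0.008, 0.003, -0.001]
ft_force: [8.5, -1.7, -1.0]
opening: 0.132
grasp_force: 49.1
```

drive_tool([
  {"tx": -0.1,"ty": 0,"tz": 0,"ax": 0,"ay": 0,"az": 0,"fingers": 0},
  {"tx": 0,"ty": 0,"tz": 0,"ax": 0,"ay": 0,"az": 0,"fingers": 0.0},
], squeeze=50)

```text
time: 8.6
eef_pos: [472.3, 37.7, 61.6]
orientation: [1.0, -0.008, 0.002, -0.0]
ft_force: [7.1, -0.9, -1.2]
opening: 0.127
grasp_force: 49.3
```

drive_tool([
  {"tx": -0.1,"ty": 0,"tz": 0,"ax": 0,"ay": 0,"az": 0,"fingers": 0},
  {"tx": 0,"ty": 0,"tz": 0,"ax": 0,"ay": 0,"az": 0,"fingers": 0.0},
], squeeze=50)

```text
time: 8.85
eef_pos: [471.8, 37.7, 61.7]
orientation: [1.0, -0.008, 0.003, -0.0]
ft_force: [8.2, -1.4, -0.3]
opening: 0.131
grasp_force: 49.1
```

drive_tool([
  {"tx": -0.1,"ty": 0,"tz": 0,"ax": 0,"ay": 0,"az": 0,"fingers": 0},
  {"tx": 0,"ty": 0,"tz": 0,"ax": 0,"ay": 0,"az": 0,"fingers": 0.0},
], squeeze=50)

```text
time: 9.1
eef_pos: [471.2, 37.7, 61.8]
orientation: [1.0, -0.008, 0.003, -0.0]
ft_force: [8.4, -2.5, -1.4]
opening: 0.129
grasp_force: 49.1
```

drive_tool([
  {"tx": -0.1,"ty": 0,"tz": 0,"ax": 0,"ay": 0,"az": 0,"fingers": 0},
  {"tx": 0,"ty": 0,"tz": 0,"ax": 0,"ay": 0,"az": 0,"fingers": 0.0},
], squeeze=50)

```text
time: 9.35
eef_pos: [470.5, 37.8, 61.8]
orientation: [1.0, -0.008, 0.003, -0.0]
ft_force: [8.8, -2.2, -1.8]
opening: 0.13
grasp_force: 49.1
```

drive_tool([
  {"tx": -0.1,"ty": 0,"tz": 0,"ax": 0,"ay": 0,"az": 0,"fingers": 0},
  {"tx": 0,"ty": 0,"tz": 0,"ax": 0,"ay": 0,"az": 0,"fingers": 0.0},
], squeeze=50)

```text
time: 9.6
eef_pos: [470.3, 37.8, 61.9]
orientation: [1.0, -0.008, 0.004, -0.001]
ft_force: [13.3, -2.8, -5.3]
opening: 0.123
grasp_force: 48.7
```

```bash
python3 - <<'E'
from h import *
s=r.state(); print({k:np.round(s[k],3).tolist() for k in('time','eef_pos','orientation','ft_force','wrist_torque')})
E
```

```text
{'time': 9.6, 'eef_pos': [470.335, 37.803, 61.896], 'orientation': [1.0, -0.008, 0.004, -0.001], 'ft_force': [13.26, -2.758, -5.308], 'wrist_torque': [-0.471, -3.008, 0.061]}
```

drive_tool([
  {"tx": -0.04,"ty": 0.03,"tz": 0.03,"ax": 0,"ay": 0,"az": 0,"fingers": 0},
  {"tx": 0,"ty": 0,"tz": 0,"ax": 0,"ay": 0,"az": 0,"fingers": 0.0},
], squeeze=50)

```text
time: 9.85
eef_pos: [470.3, 37.7, 61.8]
orientation: [1.0, -0.008, 0.004, -0.001]
ft_force: [13.3, -1.5, -1.5]
opening: 0.126
grasp_force: 49.3
```

drive_tool([
  {"tx": 0.2,"ty": 0,"tz": 0,"ax": 0,"ay": 0,"az": 0,"fingers": 0},
  {"tx": 0.1,"ty": 0,"tz": 0,"ax": 0,"ay": 0,"az": 0,"fingers": 0.0},
  {"tx": 0,"ty": 0,"tz": 0,"ax": 0,"ay": 0,"az": 0,"fingers": 0.0},
], squeeze=20)

```text
time: 10.22
eef_pos: [471.8, 37.7, 61.6]
orientation: [1.0, -0.008, 0.003, -0.001]
ft_force: [7.5, -1.2, 0.8]
opening: 0.128
grasp_force: 49.8
```

drive_tool([
  {"tx": 0.15,"ty": 0,"tz": 0,"ax": 0,"ay": 0,"az": 0,"fingers": 0},
  {"tx": 0,"ty": 0,"tz": 0,"ax": 0,"ay": 0,"az": 0,"fingers": 0.0},
], squeeze=50)

```text
time: 10.48
eef_pos: [472.5, 37.6, 61.4]
orientation: [1.0, -0.008, 0.002, -0.0]
ft_force: [5.5, -0.3, 1.9]
opening: 0.129
grasp_force: 49.9
```

drive_tool([
  {"tx": 0.1,"ty": 0,"tz": 0,"ax": 0,"ay": 0,"az": 0,"fingers": 0},
  {"tx": 0,"ty": 0,"tz": 0,"ax": 0,"ay": 0,"az": 0,"fingers": 0.0},
], squeeze=50)

```text
time: 10.72
eef_pos: [472.8, 37.6, 61.3]
orientation: [1.0, -0.008, 0.002, -0.0]
ft_force: [5.5, 0.2, 3.1]
opening: 0.129
grasp_force: 50.1
```

drive_tool([
  {"tx": 0.1,"ty": 0,"tz": 0,"ax": 0,"ay": 0,"az": 0,"fingers": 0},
  {"tx": 0,"ty": 0,"tz": 0,"ax": 0,"ay": 0,"az": 0,"fingers": 0.0},
], squeeze=50)

```text
time: 10.98
eef_pos: [473.1, 37.6, 61.1]
orientation: [1.0, -0.008, 0.001, -0.0]
ft_force: [4.2, -0.3, 5.9]
opening: 0.134
grasp_force: 50.4
```

drive_tool([
  {"tx": 0.1,"ty": 0,"tz": 0,"ax": 0,"ay": 0,"az": 0,"fingers": 0},
  {"tx": 0,"ty": 0,"tz": 0,"ax": 0,"ay": 0,"az": 0,"fingers": 0.0},
], squeeze=50)

```text
time: 11.22
eef_pos: [473.4, 37.5, 61.1]
orientation: [1.0, -0.008, 0.0, -0.0]
ft_force: [2.8, 1.0, 8.6]
opening: 0.128
grasp_force: 50.8
```

drive_tool([
  {"tx": 0.1,"ty": 0,"tz": -0.05,"ax": 0,"ay": 0,"az": 0,"fingers": 0},
  {"tx": 0,"ty": 0,"tz": 0,"ax": 0,"ay": 0,"az": 0,"fingers": 0.1},
  {"tx": 0,"ty": 0,"tz": 0,"ax": 0,"ay": 0,"az": 0,"fingers": 0.3},
  {"tx": 0,"ty": 0,"tz": 0,"ax": 0,"ay": 0,"az": 0,"fingers": 0.5},
], squeeze=20)

```text
time: 11.72
eef_pos: [473.2, 36.9, 60.7]
orientation: [1.0, -0.008, -0.001, 0.0]
ft_force: [-0.0, -0.7, 0.3]
opening: 0.487
grasp_force: 0.0
```

drive_tool([
  {"tx": 0,"ty": 0,"tz": -2,"ax": 0,"ay": 0,"az": 0,"fingers": 0.5},
  {"tx": 0,"ty": 0,"tz": -5,"ax": 0,"ay": 0,"az": 0,"fingers": 0.5},
  {"tx": 0,"ty": 6,"tz": 0,"ax": 0,"ay": 0,"az": 0,"fingers": 0.5},
  {"tx": 0,"ty": 6,"tz": 0,"ax": 0,"ay": 0,"az": 0,"fingers": 0.5},
  {"tx": 0,"ty": 6,"tz": 0,"ax": 0,"ay": 0,"az": 0,"fingers": 0.5},
], squeeze=20)

```text
time: 12.35
eef_pos: [470.5, -144.5, 131.1]
orientation: [1.0, -0.008, -0.0, 0.0]
ft_force: [0.6, -0.2, 0.5]
opening: 0.499
grasp_force: 0.0
```

```bash
python3 - <<'E'
from h import *
q=snap('top','t3'); cv2.imwrite('pics/t3c.png',cv2.resize(q['pixels'][130:300,200:400,::-1],None,fx=4,fy=3.5,interpolation=cv2.INTER_CUBIC))
W=cloud(q); W0=np.load('top.npy')
for k,(x,y) in {'blue':(473,37),'red':(543.4,-34.4),'yel':(545.7,107)}.items():
    m=(abs(W[...,0]-x)<36)&(abs(W[...,1]-y)<15)&(W[...,2]>58)&(W[...,2]<80); Q=W[m]
    if len(Q)>20:
        rc=cv2.minAreaRect(Q[:,:2].astype(np.float32)); print(k,len(Q),np.median(Q,0).round(1),np.round(rc[0],1),np.round(rc[1],1))
for t in('blue_block_mid','red_block_mid'): print([ (round(d['conf'],2),np.round(d['box'],1).tolist()) for d in r.find_in('top',t)[:2]])
E
```

```text
blue 144 [473.8  37.5  71.2] [473.9  37.5] [10.1 45.7]
red 146 [543.5 -34.9  71. ] [543.7 -34.9] [10.2 47.7]
yel 163 [545.3 106.9  71. ] [546.2 107.4] [11.7 46.2]
[(0.58, [292.1, 253.9, 33.0, 27.9])]
[(0.62, [326.4, 219.8, 33.2, 29.3]), (0.59, [293.1, 202.4, 117.5, 154.7])]
```

View pics/t3c.png

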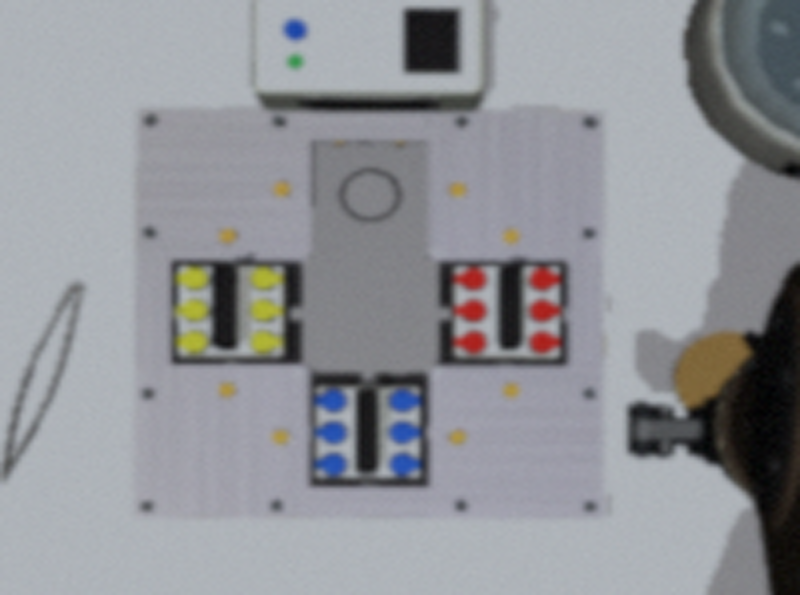

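drive_tool([
  {"tx": 3.5,"ty": -4.5,"tz": 0,"ax": 0,"ay": 0,"az": 0,"fingers": 0.5},
  {"tx": 3.5,"ty": -4.5,"tz": 0,"ax": 0,"ay": 0,"az": 0,"fingers": 0.5},
  {"tx": 0.1,"ty": -2,"tz": 1,"ax": 0,"ay": 0,"az": 0,"fingers": 0.5},
  {"tx": 0,"ty": 0,"tz": 0,"ax": 0,"ay": 0,"az": 0,"fingers": 0.5},
], squeeze=20)

```text
time: 13.0
eef_pos: [543.0, -30.4, 120.2]
orientation: [1.0, -0.005, -0.001, -0.001]
ft_force: [0.2, -1.1, -0.0]
opening: 0.5
grasp_force: 0.0
```

drive_tool([
  {"tx": 0.05,"ty": 0.47,"tz": 2.5,"ax": 0,"ay": 0,"az": 0,"fingers": 0.5},
  {"tx": 0,"ty": 0,"tz": 0,"ax": 0,"ay": 0,"az": 0,"fingers": 0.5},
  {"tx": 0,"ty": 0,"tz": 0,"ax": 0,"ay": 0,"az": 0,"fingers": 0.5},
], squeeze=20)

```text
time: 13.38
eef_pos: [544.2, -39.1, 96.8]
orientation: [1.0, -0.009, -0.0, 0.0]
ft_force: [0.8, -0.4, -0.2]
opening: 0.499
grasp_force: 0.0
```

drive_tool([
  {"tx": -0.06,"ty": -0.38,"tz": 2,"ax": 0,"ay": 0,"az": 0,"fingers": 0.5},
  {"tx": 0,"ty": 0,"tz": 1.5,"ax": 0,"ay": 0,"az": 0,"fingers": 0.5},
  {"tx": 0,"ty": 0,"tz": 0,"ax": 0,"ay": 0,"az": 0,"fingers": 0.5},
  {"tx": 0,"ty": 0,"tz": 0,"ax": 0,"ay": 0,"az": 0,"fingers": 0.5},
], squeeze=20)

```text
time: 13.88
eef_pos: [544.1, -35.0, 61.6]
orientation: [1.0, -0.008, 0.0, 0.0]
ft_force: [0.1, 0.1, 0.4]
opening: 0.504
grasp_force: 0.0
```

drive_tool([
  {"tx": -0.04,"ty": 0.02,"tz": 0,"ax": 0,"ay": 0,"az": 0,"fingers": 0.2},
  {"tx": 0,"ty": 0,"tz": 0,"ax": 0,"ay": 0,"az": 0,"fingers": 0.0},
  {"tx": 0,"ty": 0,"tz": 0,"ax": 0,"ay": 0,"az": 0,"fingers": 0.0},
  {"tx": 0,"ty": 0,"tz": 0,"ax": 0,"ay": 0,"az": 0,"fingers": 0.0},
], squeeze=20)

```text
time: 14.38
eef_pos: [543.7, -35.1, 61.7]
orientation: [1.0, -0.008, 0.0, 0.0]
ft_force: [-0.9, -0.1, 6.2]
opening: 0.136
grasp_force: 24.0
```

drive_tool([
  {"tx": 0,"ty": 0,"tz": -0.03,"ax": 0,"ay": 0,"az": 0,"fingers": 0.0},
  {"tx": 0,"ty": 0,"tz": 0,"ax": 0,"ay": 0,"az": 0,"fingers": 0.0},
], squeeze=50)

```text
time: 14.62
eef_pos: [543.8, -35.1, 61.7]
orientation: [1.0, -0.008, 0.0, 0.0]
ft_force: [0.1, -1.1, 5.6]
opening: 0.128
grasp_force: 49.1
```

drive_tool([
  {"tx": 0,"ty": -0.2,"tz": 0,"ax": 0,"ay": 0,"az": 0,"fingers": 0},
  {"tx": 0,"ty": -0.3,"tz": 0,"ax": 0,"ay": 0,"az": 0,"fingers": 0.0},
  {"tx": 0,"ty": -0.5,"tz": 0,"ax": 0,"ay": 0,"az": 0,"fingers": 0},
], squeeze=50)

```text
time: 15.0
eef_pos: [543.9, -25.9, 61.7]
orientation: [1.0, -0.009, 0.0, 0.0]
ft_force: [-0.7, -3.4, 5.8]
opening: 0.127
grasp_force: 50.1
```

drive_tool([
  {"tx": 0,"ty": -0.7,"tz": 0,"ax": 0,"ay": 0,"az": 0,"fingers": 0},
  {"tx": 0,"ty": -0.7,"tz": 0,"ax": 0,"ay": 0,"az": 0,"fingers": 0.0},
  {"tx": 0,"ty": -0.7,"tz": 0,"ax": 0,"ay": 0,"az": 0,"fingers": 0},
  {"tx": 0,"ty": -0.7,"tz": 0,"ax": 0,"ay": 0,"az": 0,"fingers": 0},
], squeeze=50)

```text
time: 15.5
eef_pos: [544.4, 3.1, 61.7]
orientation: [1.0, -0.008, 0.0, 0.0]
ft_force: [-0.1, -2.6, 6.2]
opening: 0.129
grasp_force: 50.1
```

drive_tool([
  {"tx": 0,"ty": -0.8,"tz": 0,"ax": 0,"ay": 0,"az": 0,"fingers": 0},
  {"tx": 0,"ty": -0.8,"tz": 0,"ax": 0,"ay": 0,"az": 0,"fingers": 0.0},
  {"tx": 0,"ty": -0.8,"tz": 0,"ax": 0,"ay": 0,"az": 0,"fingers": 0},
  {"tx": 0,"ty": -0.6,"tz": 0,"ax": 0,"ay": 0,"az": 0,"fingers": 0},
  {"tx": 0,"ty": 0,"tz": 0,"ax": 0,"ay": 0,"az": 0,"fingers": 0},
], squeeze=50)

```text
time: 16.12
eef_pos: [544.8, 34.2, 61.7]
orientation: [1.0, -0.008, 0.0, -0.0]
ft_force: [-0.2, 1.5, 5.4]
opening: 0.13
grasp_force: 50.0
```

drive_tool([
  {"tx": 0,"ty": -0.25,"tz": -0.03,"ax": 0,"ay": 0,"az": 0,"fingers": 0},
  {"tx": 0,"ty": 0,"tz": 0,"ax": 0,"ay": 0,"az": 0,"fingers": 0},
], squeeze=50)

```text
time: 16.38
eef_pos: [544.5, 36.0, 61.7]
orientation: [1.0, -0.008, 0.0, -0.0]
ft_force: [0.2, 0.9, 3.3]
opening: 0.128
grasp_force: 49.8
```

drive_tool([
  {"tx": 0.3,"ty": 0,"tz": 0,"ax": 0,"ay": 0,"az": 0,"fingers": 0},
  {"tx": 0.3,"ty": 0,"tz": 0,"ax": 0,"ay": 0,"az": 0,"fingers": 0},
], squeeze=50)

```text
time: 16.62
eef_pos: [550.2, 35.5, 61.7]
orientation: [1.0, -0.008, -0.0, -0.0]
ft_force: [-2.7, -0.1, 6.3]
opening: 0.127
grasp_force: 50.0
```

drive_tool([
  {"tx": 0.6,"ty": -0.06,"tz": 0,"ax": 0,"ay": 0,"az": 0,"fingers": 0},
  {"tx": 0.7,"ty": 0,"tz": 0,"ax": 0,"ay": 0,"az": 0,"fingers": 0},
  {"tx": 0.7,"ty": 0,"tz": 0,"ax": 0,"ay": 0,"az": 0,"fingers": 0},
  {"tx": 0.6,"ty": 0,"tz": 0,"ax": 0,"ay": 0,"az": 0,"fingers": 0},
], squeeze=50)

```text
time: 17.12
eef_pos: [576.4, 35.6, 61.7]
orientation: [1.0, -0.008, -0.0, -0.0]
ft_force: [-2.3, 0.0, 6.2]
opening: 0.131
grasp_force: 50.0
```

drive_tool([
  {"tx": 0.5,"ty": 0,"tz": 0,"ax": 0,"ay": 0,"az": 0,"fingers": 0},
  {"tx": 0.5,"ty": 0,"tz": 0,"ax": 0,"ay": 0,"az": 0,"fingers": 0},
  {"tx": 0.5,"ty": 0,"tz": 0,"ax": 0,"ay": 0,"az": 0,"fingers": 0},
], squeeze=50)

```text
time: 17.5
eef_pos: [589.7, 35.5, 61.8]
orientation: [1.0, -0.008, -0.002, 0.0]
ft_force: [-6.6, -0.1, 10.0]
opening: 0.128
grasp_force: 50.8
```

drive_tool([
  {"tx": 0.5,"ty": 0,"tz": 0,"ax": 0,"ay": 0,"az": 0,"fingers": 0},
  {"tx": 0.5,"ty": 0,"tz": 0,"ax": 0,"ay": 0,"az": 0,"fingers": 0},
  {"tx": 0,"ty": 0,"tz": 0,"ax": 0,"ay": 0,"az": 0,"fingers": 0},
], squeeze=50)

```text
time: 17.88
eef_pos: [601.9, 35.3, 61.8]
orientation: [1.0, -0.008, 0.0, -0.0]
ft_force: [0.9, 0.5, 2.5]
opening: 0.126
grasp_force: 49.7
```

drive_tool([
  {"tx": 0.4,"ty": 0,"tz": 0,"ax": 0,"ay": 0,"az": 0,"fingers": 0},
  {"tx": 0.4,"ty": 0,"tz": 0,"ax": 0,"ay": 0,"az": 0,"fingers": 0},
  {"tx": 0,"ty": 0,"tz": 0,"ax": 0,"ay": 0,"az": 0,"fingers": 0},
], squeeze=50)

```text
time: 18.25
eef_pos: [609.7, 35.2, 61.8]
orientation: [1.0, -0.008, 0.0, -0.0]
ft_force: [-0.1, 1.1, 4.9]
opening: 0.129
grasp_force: 49.8
```

drive_tool([
  {"tx": 0.2,"ty": 0,"tz": 0,"ax": 0,"ay": 0,"az": 0,"fingers": 0},
  {"tx": 0.2,"ty": 0,"tz": 0,"ax": 0,"ay": 0,"az": 0,"fingers": 0},
  {"tx": 0.1,"ty": 0,"tz": 0,"ax": 0,"ay": 0,"az": 0,"fingers": 0},
], squeeze=50)

```text
time: 18.62
eef_pos: [612.2, 35.1, 61.8]
orientation: [1.0, -0.008, -0.002, 0.0]
ft_force: [-10.3, 0.2, 16.0]
opening: 0.132
grasp_force: 51.6
```

drive_tool([
  {"tx": 0.1,"ty": 0,"tz": 0,"ax": 0,"ay": 0,"az": 0,"fingers": 0},
  {"tx": 0.1,"ty": 0,"tz": 0,"ax": 0,"ay": 0,"az": 0,"fingers": 0},
], squeeze=50)

```text
time: 18.88
eef_pos: [613.4, 35.1, 61.9]
orientation: [1.0, -0.008, -0.003, 0.0]
ft_force: [-13.8, 0.7, 18.7]
opening: 0.129
grasp_force: 51.9
```

drive_tool([
  {"tx": 0.1,"ty": 0,"tz": 0,"ax": 0,"ay": 0,"az": 0,"fingers": 0},
  {"tx": 0,"ty": 0,"tz": 0,"ax": 0,"ay": 0,"az": 0,"fingers": 0},
], squeeze=50)

```text
time: 19.12
eef_pos: [614.5, 35.1, 61.9]
orientation: [1.0, -0.008, -0.003, 0.0]
ft_force: [-12.0, 0.1, 17.5]
opening: 0.131
grasp_force: 51.7
```

drive_tool([
  {"tx": 0.05,"ty": 0,"tz": -0.1,"ax": 0,"ay": 0,"az": 0,"fingers": 0},
  {"tx": 0,"ty": 0,"tz": 0,"ax": 0,"ay": 0,"az": 0,"fingers": 0},
], squeeze=50)

```text
time: 19.38
eef_pos: [614.8, 35.0, 62.1]
orientation: [1.0, -0.008, -0.003, 0.0]
ft_force: [-10.2, 0.4, 9.9]
opening: 0.129
grasp_force: 50.6
```

drive_tool([
  {"tx": 0.1,"ty": 0,"tz": 0,"ax": 0,"ay": 0,"az": 0,"fingers": 0},
  {"tx": 0,"ty": 0,"tz": 0,"ax": 0,"ay": 0,"az": 0,"fingers": 0},
], squeeze=50)

```text
time: 19.62
eef_pos: [615.5, 35.0, 62.1]
orientation: [1.0, -0.008, -0.003, 0.0]
ft_force: [-10.3, 0.7, 12.1]
opening: 0.127
grasp_force: 50.9
```

drive_tool([
  {"tx": 0.1,"ty": 0,"tz": 0,"ax": 0,"ay": 0,"az": 0,"fingers": 0},
  {"tx": 0,"ty": 0,"tz": 0,"ax": 0,"ay": 0,"az": 0,"fingers": 0},
], squeeze=50)

```text
time: 19.88
eef_pos: [617.1, 35.1, 62.1]
orientation: [1.0, -0.008, -0.003, 0.0]
ft_force: [-9.0, 1.2, 8.9]
opening: 0.128
grasp_force: 50.5
```

drive_tool([
  {"tx": 0.1,"ty": 0,"tz": 0,"ax": 0,"ay": 0,"az": 0,"fingers": 0},
  {"tx": 0,"ty": 0,"tz": 0,"ax": 0,"ay": 0,"az": 0,"fingers": 0},
], squeeze=50)

```text
time: 20.12
eef_pos: [617.6, 35.1, 62.1]
orientation: [1.0, -0.008, -0.003, 0.0]
ft_force: [-9.7, 0.9, 12.5]
opening: 0.127
grasp_force: 50.9
```

drive_tool([
  {"tx": 0.1,"ty": 0,"tz": -0.03,"ax": 0,"ay": 0,"az": 0,"fingers": 0},
  {"tx": 0,"ty": 0,"tz": 0,"ax": 0,"ay": 0,"az": 0,"fingers": 0},
], squeeze=50)

```text
time: 20.38
eef_pos: [618.2, 35.1, 62.2]
orientation: [1.0, -0.008, -0.004, 0.0]
ft_force: [-11.2, 0.6, 10.9]
opening: 0.13
grasp_force: 50.7
```

drive_tool([
  {"tx": 0.1,"ty": 0,"tz": 0,"ax": 0,"ay": 0,"az": 0,"fingers": 0},
  {"tx": 0,"ty": 0,"tz": 0,"ax": 0,"ay": 0,"az": 0,"fingers": 0},
], squeeze=50)

```text
time: 20.62
eef_pos: [619.0, 35.1, 62.2]
orientation: [1.0, -0.008, -0.004, 0.0]
ft_force: [-12.2, 1.8, 12.3]
opening: 0.129
grasp_force: 51.0
```

drive_tool([
  {"tx": 0.08,"ty": 0,"tz": -0.04,"ax": 0,"ay": 0,"az": 0,"fingers": 0},
  {"tx": 0,"ty": 0,"tz": 0,"ax": 0,"ay": 0,"az": 0,"fingers": 0},
], squeeze=50)

```text
time: 20.88
eef_pos: [619.2, 35.0, 62.4]
orientation: [1.0, -0.008, -0.004, 0.0]
ft_force: [-13.4, 0.7, 11.6]
opening: 0.128
grasp_force: 50.8
```

drive_tool([
  {"tx": 0.06,"ty": 0,"tz": -0.04,"ax": 0,"ay": 0,"az": 0,"fingers": 0},
  {"tx": 0,"ty": 0,"tz": 0,"ax": 0,"ay": 0,"az": 0,"fingers": 0},
], squeeze=50)

```text
time: 21.12
eef_pos: [619.4, 35.0, 62.5]
orientation: [1.0, -0.008, -0.005, 0.0]
ft_force: [-13.4, 0.9, 11.3]
opening: 0.131
grasp_force: 50.6
```

drive_tool([
  {"tx": -0.2,"ty": 0,"tz": 0,"ax": 0,"ay": 0,"az": 0,"fingers": 0},
  {"tx": -0.15,"ty": 0,"tz": 0,"ax": 0,"ay": 0,"az": 0,"fingers": 0},
  {"tx": -0.1,"ty": 0,"tz": 0,"ax": 0,"ay": 0,"az": 0,"fingers": 0},
  {"tx": 0,"ty": 0,"tz": 0,"ax": 0,"ay": 0,"az": 0,"fingers": 0},
], squeeze=50)

```text
time: 21.62
eef_pos: [617.4, 35.0, 62.4]
orientation: [1.0, -0.008, -0.002, 0.0]
ft_force: [-6.0, 1.4, -2.6]
opening: 0.129
grasp_force: 48.9
```

drive_tool([
  {"tx": -0.1,"ty": 0,"tz": 0,"ax": 0,"ay": 0,"az": 0,"fingers": 0},
  {"tx": 0,"ty": 0,"tz": 0,"ax": 0,"ay": 0,"az": 0,"fingers": 0},
], squeeze=50)

```text
time: 21.88
eef_pos: [617.3, 34.9, 62.8]
orientation: [1.0, -0.008, -0.002, 0.0]
ft_force: [-6.3, 1.0, -5.5]
opening: 0.129
grasp_force: 48.6
```

drive_tool([
  {"tx": -0.1,"ty": 0,"tz": 0.1,"ax": 0,"ay": 0,"az": 0,"fingers": 0},
  {"tx": -0.1,"ty": 0,"tz": 0,"ax": 0,"ay": 0,"az": 0,"fingers": 0},
  {"tx": 0,"ty": 0,"tz": 0,"ax": 0,"ay": 0,"az": 0,"fingers": 0},
], squeeze=50)

```text
time: 22.25
eef_pos: [616.8, 34.9, 62.6]
orientation: [1.0, -0.008, -0.0, 0.0]
ft_force: [-3.8, 0.6, -5.0]
opening: 0.134
grasp_force: 48.7
```

drive_tool([
  {"tx": 0,"ty": 0,"tz": 0,"ax": 0,"ay": 0,"az": 0,"fingers": 0.1},
  {"tx": 0,"ty": 0,"tz": 0,"ax": 0,"ay": 0,"az": 0,"fingers": 0.3},
  {"tx": 0,"ty": 0,"tz": 0,"ax": 0,"ay": 0,"az": 0,"fingers": 0.5},
], squeeze=20)

```text
time: 22.62
eef_pos: [618.5, 34.6, 63.7]
orientation: [1.0, -0.008, 0.002, 0.0]
ft_force: [0.4, -0.4, 0.2]
opening: 0.491
grasp_force: 0.0
```

drive_tool([
  {"tx": 0,"ty": 0,"tz": -2,"ax": 0,"ay": 0,"az": 0,"fingers": 0.5},
  {"tx": 0,"ty": 0,"tz": -5,"ax": 0,"ay": 0,"az": 0,"fingers": 0.5},
  {"tx": 0,"ty": 0,"tz": -5,"ax": 0,"ay": 0,"az": 0,"fingers": 0.5},
  {"tx": -4,"ty": 4,"tz": 0,"ax": 0,"ay": 0,"az": 0,"fingers": 0.5},
  {"tx": -4,"ty": 4,"tz": 0,"ax": 0,"ay": 0,"az": 0,"fingers": 0.5},
  {"tx": -4,"ty": 4,"tz": 0,"ax": 0,"ay": 0,"az": 0,"fingers": 0.5},
  {"tx": -4,"ty": 4,"tz": 0,"ax": 0,"ay": 0,"az": 0,"fingers": 0.5},
  {"tx": -2,"ty": 4,"tz": 0,"ax": 0,"ay": 0,"az": 0,"fingers": 0.5},
], squeeze=20)

```text
time: 23.62
eef_pos: [432.3, -163.7, 183.6]
orientation: [1.0, -0.008, 0.001, 0.001]
ft_force: [1.7, -0.9, 0.2]
opening: 0.498
grasp_force: 0.0
```

drive_tool([
  {"tx": 0,"ty": 5,"tz": 0,"ax": 0,"ay": 0,"az": 0,"fingers": 0.5},
  {"tx": 0,"ty": 5,"tz": 0,"ax": 0,"ay": 0,"az": 0,"fingers": 0.5},
  {"tx": 0,"ty": 0,"tz": 0,"ax": 0,"ay": 0,"az": 0,"fingers": 0.5},
], squeeze=20)

```text
time: 24.0
eef_pos: [431.8, -267.1, 183.5]
orientation: [1.0, -0.012, 0.001, 0.002]
ft_force: [-0.5, 0.7, -0.4]
opening: 0.496
grasp_force: 0.0
```

```bash
python3 - <<'E'
from h import *
q=snap('top','t4'); cv2.imwrite('pics/t4c.png',cv2.resize(q['pixels'][130:300,200:400,::-1],None,fx=4,fy=3.5,interpolation=cv2.INTER_CUBIC))
W=cloud(q)
for k,(x,y) in {'blue':(473,37),'red':(610,35.5),'yel':(545.7,107)}.items():
    m=(abs(W[...,0]-x)<(26 if k=='red' else 36))&(abs(W[...,1]-y)<15)&(W[...,2]>58)&(W[...,2]<80); Q=W[m]
    if len(Q)>20:
        rc=cv2.minAreaRect(Q[:,:2].astype(np.float32)); print(k,len(Q),np.median(Q,0).round(1),np.round(rc[0],1),np.round(rc[1],1))
for t in('blue_block_mid','red_block_mid','yellow_block_mid','dish','forceps'): print(t,[ (round(d['conf'],2),np.round(d['box'],1).tolist()) for d in r.find_in('top',t)[:1]])
E
```

```text
blue 143 [472.9  38.2  71.4] [473.9  37.5] [10.  45.6]
red 132 [614.   35.7  71.6] [614.1  35.8] [10.2 43.6]
yel 163 [545.8 106.9  71.3] [546.2 107.4] [11.8 46.2]
blue_block_mid [(0.69, [294.4, 253.4, 35.0, 26.9])]
red_block_mid [(0.57, [293.1, 185.1, 31.0, 36.8])]
yellow_block_mid [(0.9, [260.8, 218.6, 32.6, 28.0])]
dish [(0.84, [383.6, 235.8, 27.4, 27.6])]
forceps [(0.51, [203.7, 261.3, 1.3, 8.8])]
```

View pics/t4c.png

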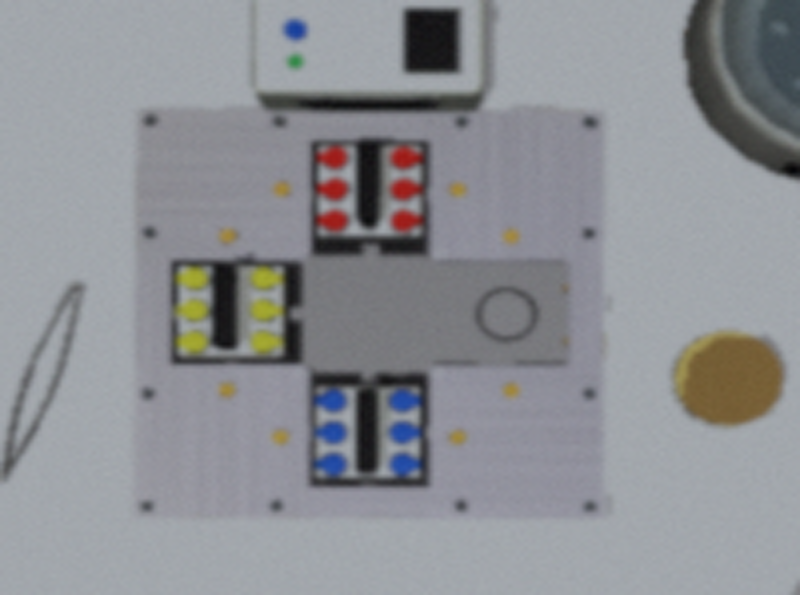

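The picture shows red at the window (crop 369, 190), blue at the front (368, 432) and yellow unmoved at the left. Red's near handle edge sits at x = 592.3 mm, against 592.2 mm for the docked blue block at the start, so red is home.

```bash
python3 -c "
from plant import r
print(r.job_done())"
```

```text
the job is handed in; nothing more can be done
None
```

The job is handed in at about 24 s of the 70 s allowed: blue is docked in the front station, red is docked at the window, and yellow was left in place. I felt both blocks click and hold, and the final picture shows them at docked positions.

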